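# Vent the culture bottle: cap home, back a quarter turn, hold

## Task

Get the square culture bottle ready to vent: stand it in the square pocket of the bench block, all the way down, then screw its cap on clockwise until it bottoms out. Then back the cap off a quarter turn and finish still holding the cap there between the fingers. Leave the other bottles and the beaker where they are and do not tip the culture bottle over.

Things in the scene. Friction and masses are not known exactly. Their poses are not given: they have to be found in the camera images.
- bottle_center (a point): centre of the square body of the culture bottle: a white plastic bottle, body 46 x 46 mm and 58 mm high with 4 mm rounded edges, so this point is 29 mm above its underside, on its axis; x and y point square to its flat sides, z up. Above the body a shoulder tapers from 45 mm diameter to a 31 mm neck at 69 mm height. 0.18 to 0.34 kg with cap. It starts upright on the bench with the cap already started on the thread
- bottle_foot (a point): centre of the underside of the culture bottle; same axes as bottle_center
- screw_cap: the bottle's black ribbed screw cap, 41 mm diameter (42 mm over the ribs), 28 mm high; origin at the centre of its lower rim, z up. Fully screwed on, its lower rim is 82 mm above the bottle's underside and its top 110 mm; it rises 1 mm per radian unscrewed. A raised bar on its top runs from the centre to the rim along the cap's x axis. The bottle can be lifted by the cap
- cap_center (a point): centre of the screw cap, half-way up (14 mm above its lower rim), on its axis: the point to grasp; x along the raised bar on top
- cap_turn (a joint): rotation of the cap on the bottle in rad: 0 = bottomed out (hard stop), grows as the cap is unscrewed (anticlockwise from above); starts between 1.8 and 3.2; 1.57 is a quarter turn off. It cannot come off: stop at 4.0. Turning takes about 0.06 Nm and it stays where it is left
- pocket_mouth (a point): centre of the mouth of the square pocket in the fixed aluminium bench block; the block is 96 x 96 x 40 mm with a dark screw head near each corner; the pocket is 49 x 49 mm with a 3 mm chamfer, in the middle of its top face, 30 mm deep; x and y point square to its sides, z up; 40 mm above the bench
- pocket_floor (a point): centre of the floor of that pocket, 10 mm above the bench; same axes as pocket_mouth
- blower_unit: fixed dark cabinet standing at the back of the bench, in the way of wide swings: 360 mm deep, 260 mm wide, 158 mm high, origin under its middle; its front face is about 0.55 m ahead of the robot, with a knob that sticks out 19 mm more
- beaker: bystander: small clear beaker, 45 mm diameter, 58 mm high, origin at the centre of its underside
- buffer_bottle: bystander: round bottle, 57 mm diameter, 105 mm high, origin at the centre of its underside
- wash_bottle: bystander: round bottle with white cap, 69 mm diameter, 160 mm high, origin at the centre of its underside
There are look-alikes about, which are no part of the job. What is shaped like the part that bears pocket_mouth but yellow is not meant.

How it is judged (in metres and radians):
On the way, in this order (a step that is already met when the one before it is completed fails the run):
1. the bottle stands fully down in the pocket of the block, its cap not yet screwed home (horizontal distance between bottle_foot and pocket_floor below 0.006 m and z of bottle_foot in the frame of pocket_floor below 0.005 m and angle between bottle_center's own z axis and vertical below 0.1 rad and value of joint cap_turn above 0.3 rad), for 0.2 s.
2. the cap is screwed down until it bottoms out (within 0.1 rad), the bottle in the pocket (horizontal distance between bottle_foot and pocket_floor below 0.006 m and z of bottle_foot in the frame of pocket_floor below 0.008 m and value of joint cap_turn below 0.1 rad), for 0.1 s.
At the end, for the whole second after the job is handed in: The bottle stands in the pocket (centred within 6 mm, at most 8 mm off its floor, upright within 0.1 rad), the cap is a quarter turn off its stop (1.57 rad within 0.35) and at rest, and the fingers still grip the cap with more than 1 N (horizontal distance between bottle_foot and pocket_floor below 0.006 m and z of bottle_foot in the frame of pocket_floor below 0.008 m and angle between bottle_center's own z axis and vertical below 0.1 rad and value of joint cap_turn between 1.22 and 1.92 rad and velocity of joint cap_turn between -0.1 and 0.1 rad/s and contact force between the fingers and screw_cap above 1 N); the arm keeps its last pose, push and grip.
It fails at once if the culture bottle is tipped over (angle between bottle_center's own z axis and vertical above 0.6 rad).
It fails at once if a bystander is shoved more than 30 mm (distance of any of beaker, buffer_bottle, wash_bottle from where it was at the start of the episode above 0.03 m).
It also fails if it takes over 64 s, if anything falls off the work surface, if the arm or the gripper's body presses on something with over 40 N, if the wrist force passes 120 N, or if a joint passes its speed limit or range.

## Robot

A 6-joint arm with a two-finger parallel gripper is mounted at the origin on a cart in front of the work surface, level with it; the furniture and walls round the work are solid. World frame = base frame: x ahead of the robot, y to its left, z up, the work surface at z = 0. Lengths are in m, angles in degrees, forces in N, time in s.
With the tool pointing down it reaches from about 0.25 to 0.725 m from the base axis. Payload 9.7 kg.
Tool frame: the origin (TCP) lies at the very end of the fingers, on their centre line; the grasp point (between the pads) lies grasp_offset behind it (grasp_offset is the distance from the TCP to the grasp point, in m); z points along the fingers, y is the line along which they close (so a half turn about z gives the same grasp; the last joint's range is limited). The gripper opens to 85 mm and grips with 20 to 120 N. Pads are 22 mm wide; open, the fingers measure 114 mm over their backs; the gripper's body (76 mm by 85 mm) begins 54 mm behind the grasp point. The pads swing forward as they close: fully open they stand 13 mm farther back than shut.
Start: joints at [-63.14, 4.979, 10.078, 95.1, 0, 90], TCP at [0.248, -0.491, 0.231] pointing down, gripper open.
Joint ranges: [-179.16, 179.16], [-48.56, 103.87], [-65.8, 70.77], [-126.05, 130.52], [-82.76, 87.17], [-180, 180]. Speed limits (degrees/s): [127.2, 127.2, 147.25, 180, 180, 180].

## Interface

Orientations are given as [roll, pitch, yaw] about the fixed x, y, z axes, in that order (R = Rz(yaw) Ry(pitch) Rx(roll)).
In Python, from workcell import get_obs, camera, calibration, job_done, recognise, cut_out, mark_of, grasp_offset gives the robot as it stands.
- The arm moves only by the tool servo_tool, never from a script. Its argument "moves" is a list of rows, each a list of 3 entries, a list of its own where there are three numbers: the turn, a rotation vector about the tool's x, y, z in degrees, then the shift along the tool's x, y, z in m, then the opening in per cent of the stroke, from 0 (shut) to 100 (fully open). In form: [[[ax, ay, az], [x, y, z], claw], ...]. A call has 1 to 12 rows; each row shifts and turns the commanded pose from where the row before left it, along the tool's axes as they then stand; what a row does not reach is not made up. A row lasts 1/10 s, in which the tool goes at most 50 mm and 8.59 degrees, less where a joint would pass 70% of its speed; a pose out of reach is approached as far as the arm can. A call is refused whole if a number of a shift passes 0.05 or a number of a turn 8.59, either way. A call with a gripper value outside its range is refused whole. The fingers move at their own pace and stop on an object; "force" is the grip in N (left out, the last holds). Time passes only in rows, so rows that do not move let the fingers close. It gives the time, the measured TCP pose, the force, the opening and the grip force at its end, in the units of the state.
- get_obs(): the state, without advancing time (a new reading comes with each control period).
- camera(name): name is "side" or "top"; returns (picture, depth): 400x640x3 uint8, red, green, blue; 400x640 float32, m along the optical axis (not along the pixel's ray), 0 where there is no reading.
- calibration(name): a dict with "camera_matrix" (3x3 intrinsics, pixels), "dist" ([k1, k2, p1, p2, k3] as OpenCV has them; the pictures are not rectified), "R" (3x3) and "t" (3): a world point X has camera coordinates R X + t. Camera axes: x right, y down, z forward; pixel columns grow to the right and rows downward; lengths in m; the calibration is good to about 2 mm. A picture is of the moment at which its call begins. calibration takes no time and is no camera call.
- job_done(): hands the job in; it is judged then, once.
Trained networks look in the newest picture that a camera, given by its name, has taken for a name from the list of things; names that differ only in an ending like _2 or _b are one class to them, and where a whole thing is asked for, a point or a joint stands for the part that bears it (a point fixed in the world has none). Each returns a list of dicts, best first, with "score" (0 to 1); they miss things now and then, are a little off and sometimes report something else, mostly with a low value. They report only what shows in the picture. A call takes as long as a camera call. They do not tell look-alikes from the thing itself.
- recognise(name, camera): "xyz" ([x, y, z] in m, in the coordinates of the camera as it stood for that picture, good to about 4 mm: the middle of the surface that is visible of it).
- cut_out(name, camera): "mask" (400x640 bool, what is visible of it).
- mark_of(name, camera): "xyz" ([x, y, z] in m, in the coordinates of the camera as it stood for that picture, good to about 4 mm: a listed point, or the origin of a listed thing).
The state is a dict: "time": time; "q": joint angles; "qd": joint speeds; "joint_efforts": joint torques, N m; "ee_pos": TCP position; "tcp_rot": TCP orientation; "wrist_force": force on the tool from outside, world axes, zero at the start; "torque": the same for the moment, N m; "opening": finger opening in m; "grasp_force": force on a finger pad.
Only numpy, scipy, OpenCV 4.12 (cv2) and the standard library are available. Lean on these libraries where they do the work, as an engineer would, in place of code of your own. Each camera call takes 0.05 s, during which the arm holds its last target. There are 200 camera calls.

## Working session

There is one attempt and no reset: what is moved stays moved. The work goes in short steps, Python scripts to look and compute and a tool call to move; the robot and the scene stay as the last step left them, time stands still between calls to the robot, and variables do not carry over. Pictures are saved under pics/ and viewed, at most 10 in all, crops included, and the job is handed in when it is done.

Besides the shell and the picture viewer there is one more tool, called as name([rows], argument=value, ...), one row to a line, values as JSON. servo_tool: Moves the arm, as the interface text tells. Its arguments: {"type":"object","properties":{"moves":{"type":"array"},"force":{"type":"number"}},"required":["moves"]}

```bash
mkdir -p pics; cat > h.py <<'E'
import numpy as np, cv2
from workcell import *
def world(p,c):
    k=calibration(c); return np.array(k["R"]).T@(np.array(p)-np.array(k["t"]))
def pix2w(u,v,d,c):
    k=calibration(c); K=np.array(k["camera_matrix"]); D=np.array(k["dist"])
    uv=cv2.undistortPoints(np.array([[u,v]],float).reshape(-1,1,2) if np.isscalar(u) else np.stack([u,v],-1).astype(float).reshape(-1,1,2),K,D).reshape(-1,2)
    d=np.atleast_1d(d); P=np.c_[uv*d[:,None],d]
    return (P-np.array(k["t"]).reshape(3))@np.array(k["R"])
def w2pix(X,c):
    k=calibration(c); r,_=cv2.Rodrigues(np.array(k["R"]))
    return cv2.projectPoints(np.array(X,float).reshape(-1,1,3),r,np.array(k["t"],float),np.array(k["camera_matrix"]),np.array(k["dist"]))[0].reshape(-1,2)
E
python3 - <<'E'
from h import *
o=get_obs(); print(o["time"],o["ee_pos"],o["tcp_rot"],o["opening"],grasp_offset)
for c in("top","side"):
    p,d=camera(c); np.savez(f"{c}0.npz",p=p,d=d); cv2.imwrite(f"pics/{c}0.png",p[:,:,::-1])
    print(c,-np.array(calibration(c)["R"]).T@np.array(calibration(c)["t"]))
    for n in("cap_center","bottle_center","pocket_mouth","beaker","buffer_bottle","wash_bottle"):
        for r in mark_of(n,c)[:3]: print(n,round(r["score"],2),world(r["xyz"],c).round(4))
E
```

```text
0.0 [ 0.24838394 -0.4904583   0.23058304] [-1.79922825e+02  7.13074008e-04  2.68601902e+01] 0.08538277561557403 0.0187
top [0.51669592 0.03523391 0.92454382]
cap_center 0.78 [ 0.4665 -0.2643  0.0945]
bottle_center 0.78 [ 0.4636 -0.2632  0.03  ]
pocket_mouth 0.65 [0.4495 0.1553 0.0362]
pocket_mouth 0.63 [0.5285 0.3345 0.0376]
pocket_mouth 0.38 [ 0.4636 -0.0407 -0.0019]
beaker 0.53 [ 0.4644 -0.046  -0.002 ]
buffer_bottle 0.85 [ 0.6671  0.2688 -0.0018]
wash_bottle 0.62 [ 0.6632 -0.2188 -0.0023]
side [0.38745405 0.70880908 0.59111375]
cap_center 0.54 [ 0.4696 -0.2696  0.0976]
bottle_center 0.64 [ 0.4669 -0.2646  0.0319]
pocket_mouth 0.97 [0.5246 0.329  0.0357]
pocket_mouth 0.79 [0.4444 0.1541 0.0394]
buffer_bottle 0.92 [0.6681 0.2717 0.0037]
buffer_bottle 0.56 [ 0.4659 -0.2678  0.0307]
```

View pics/top0.png

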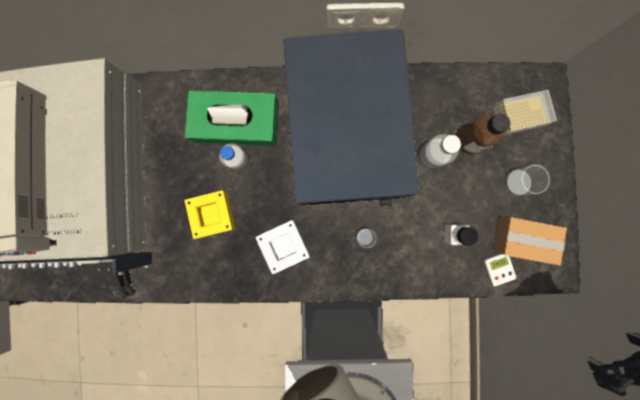

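View pics/side0.png

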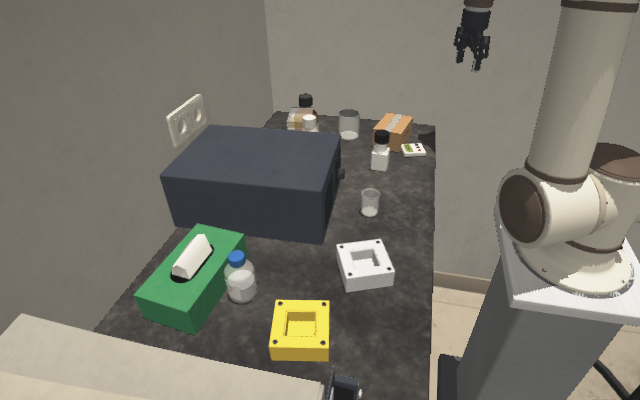

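```bash
cat >> h.py <<'E'
from scipy.optimize import least_squares
def cloud(c,p,d):
    v,u=np.nonzero(d>0); return pix2w(u,v,d[v,u],c),p[v,u].astype(float)
def sdf(xy,cx,cy,a,h,r):
    q=xy-[cx,cy]; q=q@np.array([[np.cos(a),-np.sin(a)],[np.sin(a),np.cos(a)]])
    e=np.abs(q)-(h-r); return np.hypot(*np.maximum(e,0).T)+np.minimum(e.max(1),0)-r
def fitsq(P,c0,h,r,free=0):
    best=None
    for a in np.radians(range(-45,45,15)):
        s=least_squares(lambda x:sdf(P,x[0],x[1],x[2],h,r),[*c0,a],loss="soft_l1",f_scale=.001)
        if best is None or s.cost<best.cost: best=s
    x=best.x; return x[:2].round(4),(np.degrees(x[2])+45)%90-45,1e3*np.sqrt(2*best.cost/len(P))
E
python3 - <<'E'
from h import *
for c in("top","side"):
    z=np.load(f"{c}0.npz"); X,C=cloud(c,z["p"],z["d"])
    print(c)
    # block
    n=np.hypot(X[:,0]-.447,X[:,1]-.155)<.075
    t=X[n&(X[:,2]>.034)&(X[:,2]<.048)]
    print("blk topz",np.median(t[:,2]),len(t)); R=cv2.minAreaRect((t[:,:2]*1000).astype(np.float32)); print(R)
    bench=X[(np.hypot(X[:,0]-.447,X[:,1]-.155)<.12)&(abs(X[:,2])<.01)]; print("bench z",np.median(bench[:,2]))
    f=X[n&(X[:,2]>.003)&(X[:,2]<.02)]; 
    # pocket floor pts
    g=X[(np.hypot(X[:,0]-.447,X[:,1]-.155)<.03)&(X[:,2]<.03)]; print("pocket pts",len(g),g.mean(0), np.median(g[:,2]))
    n=np.hypot(X[:,0]-.466,X[:,1]+.265)<.05
    b=X[n&(X[:,2]>.006)&(X[:,2]<.054)]; print("body",len(b),fitsq(b[:,:2],(.466,-.265),.023,.004), b.min(0),b.max(0))
    k=X[n&(X[:,2]>.09)]; zt=np.percentile(k[:,2],90); k=k[k[:,2]>zt-.005]
    print("cap top",zt,len(k),cv2.minEnclosingCircle((k[:,:2]*1000).astype(np.float32)),k.mean(0))
for c,(u,v) in (("top",(464,236)),):
    p=np.load(f"{c}0.npz")["p"][190:290,245:495]
    a=p[:, :90]; b=p[:,170:]
    cv2.imwrite("pics/c1.png",cv2.resize(np.hstack([a[:,:,::-1],b[:80 if 0 else 100,:80,::-1]]),None,fx=4.6,fy=4.6,interpolation=cv2.INTER_CUBIC))
p=np.load("side0.npz")["p"]
E
```

```text
top
blk topz 0.038496715521921104 1220
((446.0904846191406, 154.2886505126953), (96.04363250732422, 97.3849105834961), 23.78076171875)
bench z -0.0011505945722891158
pocket pts 388 [0.445076   0.15699936 0.00938965] 0.008871722693067515
body 136 (array([ 0.4656, -0.2646]), np.float64(-3.2158779264824986), np.float64(0.6725367785402114)) [ 0.44371771 -0.28557845  0.00673706] [ 0.48912419 -0.23984145  0.05387013]
cap top 0.11275181094511072 247 ((467.2362060546875, -265.42974853515625), 20.291175842285156) [ 0.46665912 -0.26433057  0.11095863]
side
blk topz 0.040551094831874586 1347
((445.1373596191406, 152.75570678710938), (96.51622772216797, 98.99409484863281), 23.749568939208984)
bench z 0.0006093256980088214
pocket pts 254 [0.44965611 0.13748123 0.01506325] 0.012001118690799456
body 252 (array([ 0.4654, -0.268 ]), np.float64(-2.6221566689418694), np.float64(1.3182837897276887)) [ 0.44069554 -0.28738663  0.00615751] [ 0.48873989 -0.23852809  0.05327966]
cap top 0.11352098589576172 90 ((465.9441223144531, -265.00067138671875), 20.532562255859375) [ 0.46598127 -0.26289117  0.11225245]
```

View pics/c1.png

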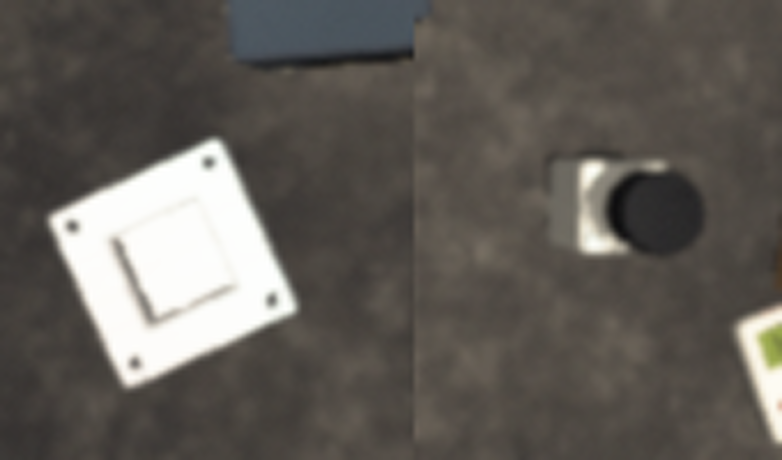

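servo_tool([
  [[0, 0, 0], [0.037, -0.0129, 0], 100],
  [[0, 0, 0], [0.037, -0.0129, 0], 100],
  [[0, 0, 0], [0.037, -0.0129, 0], 100],
  [[0, 0, 0], [0.037, -0.0129, 0], 100],
  [[0, 0, 0], [0.037, -0.0129, 0], 100],
  [[0, 0, 0], [0.037, -0.0129, 0], 100],
  [[0, 0, 0], [0.037, -0.0129, 0], 100],
  [[0, 0, 0], [0.037, -0.0129, 0], 100],
  [[0, 0, -8.5], [0, 0, 0], 100],
  [[0, 0, -8.5], [0, 0, 0], 100],
  [[0, 0, -8.5], [0, 0, 0], 100],
  [[0, 0, -8.5], [0, 0, 0], 100],
], force=40)

```text
time: 1.9
ee_pos: [0.466, -0.2647, 0.2313]
tcp_rot: [-180.0, -0.0, 61.2]
wrist_force: [-0.1, 0.0, 1.9]
opening: 0.0856
grasp_force: 0.0
```

```bash
python3 -c "
from h import *
o=get_obs();print(o['q'],o['ee_pos'],o['tcp_rot'],o['wrist_force'])"
```

```text
[-2.95930169e+01  3.03926042e+00  8.02728240e+00  9.49906263e+01
  9.51708740e-04  8.91753836e+01] [ 0.46604104 -0.26466759  0.23128074] [-1.79997410e+02 -9.89091534e-04  6.12315995e+01] [-0.05533799  0.01887319  1.94808477]
```

servo_tool([
  [[0, 0, -8.5], [0, 0, 0], 100],
  [[0, 0, -8.5], [0, 0, 0], 100],
  [[0, 0, -8.5], [0, 0, 0], 100],
  [[0, 0, -8.5], [0, 0, 0], 100],
  [[0, 0, -8.5], [0, 0, 0], 100],
  [[0, 0, -8.5], [0, 0, 0], 100],
  [[0, 0, -8.5], [0, 0, 0], 100],
  [[0, 0, -8.5], [0, 0, 0], 100],
  [[0, 0, -8.5], [0, 0, 0], 100],
  [[0, 0, -8.5], [0, 0, 0], 100],
  [[0, 0, -8.5], [0, 0, 0], 100],
  [[0, 0, -8.5], [0, 0, 0], 100],
])

```text
time: 3.1
ee_pos: [0.4659, -0.2648, 0.2313]
tcp_rot: [-180.0, 0.0, 163.2]
wrist_force: [-0.0, 0.8, -0.1]
opening: 0.0852
grasp_force: 0.0
```

servo_tool([
  [[0, 0, -8.5], [0, 0, 0], 100],
  [[0, 0, -8.5], [0, 0, 0], 100],
  [[0, 0, -8.5], [0, 0, 0], 100],
  [[0, 0, -8.5], [0, 0, 0], 100],
  [[0, 0, -8.5], [0, 0, 0], 100],
  [[0, 0, -8.5], [0, 0, 0], 100],
  [[0, 0, -8.5], [0, 0, 0], 100],
  [[0, 0, -8.5], [0, 0, 0.0], 100],
  [[0, 0, -8.5], [0, 0, 0], 100],
  [[0, 0, 0], [0, 0, 0.03], 100],
  [[0, 0, 0], [0, 0, 0.03], 100],
  [[0, 0, 0], [0, 0, 0.02], 100],
])

```text
time: 4.3
ee_pos: [0.4655, -0.2646, 0.1493]
tcp_rot: [179.9, -0.0, -120.6]
wrist_force: [0.4, -0.6, 0.1]
opening: 0.0858
grasp_force: 0.0
```

```bash
python3 - <<'E'
from h import *
o=get_obs();print(o['q'],o['ee_pos'],o['tcp_rot'],o['wrist_force'])
p,d=camera("side"); b=w2pix(o['ee_pos'],"side")[0].astype(int); print(b)
p=p[b[1]-60:b[1]+60,b[0]-70:b[0]+70]; cv2.imwrite("pics/g1.png",cv2.resize(p[:,:,::-1],None,fx=4,fy=4))
E
```

```text
[-2.96160027e+01  2.17804595e+00 -1.93219764e+00  8.59705101e+01
 -8.19014594e-04 -8.89764676e+01] [ 0.46546381 -0.26459692  0.14931869] [ 1.79919274e+02 -2.26139059e-03 -1.20639533e+02] [ 0.43768788 -0.64577754  0.14622207]
[382 120]
```

View pics/g1.png

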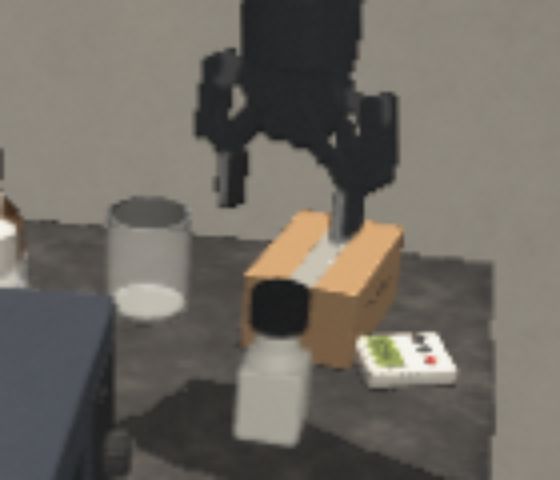

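The fingers straddle the cap, which sits at (280,305) in the crop. The box behind is lower and clear of them. Descending and gripping.

servo_tool([
  [[0, 0, 0], [0, 0, 0.025], 100],
  [[0, 0, 0], [0, 0, 0.025], 100],
  [[0, 0, 0], [0, 0, 0.021], 100],
  [[0, 0, 0], [0, 0, 0], 100],
  [[0, 0, 0], [0, 0, 0], 40],
  [[0, 0, 0], [0, 0, 0], 40],
  [[0, 0, 0], [0, 0, 0], 20],
  [[0, 0, 0], [0, 0, 0], 20],
  [[0, 0, 0], [0, 0, 0], 20],
  [[0, 0, 0], [0, 0, 0], 20],
  [[0, 0, 0], [0, 0, 0], 20],
  [[0, 0, 0], [0, 0, 0], 20],
], force=40)

```text
time: 5.55
ee_pos: [0.4665, -0.2651, 0.0818]
tcp_rot: [-179.9, 0.0, -120.6]
wrist_force: [-1.6, -0.4, 5.1]
opening: 0.0398
grasp_force: 39.5
```

servo_tool([
  [[0, 0, 0], [0, 0, -0.01], 20],
  [[0, 0, 0], [0, 0, -0.02], 20],
  [[0, 0, 0], [0, 0, -0.025], 20],
  [[0, 0, 0], [0, 0, -0.025], 20],
  [[0, 0, 0], [0, 0, -0.015], 20],
  [[0, 0, -6.7], [0, 0, 0], 20],
  [[0, 0, -6.7], [0, 0, 0], 20],
  [[0, 0, -6.7], [0, 0, 0], 20],
  [[0, 0, -6.7], [0, 0, 0], 20],
  [[0, 0, 0], [0, 0, 0], 20],
  [[0, 0, 0], [0, 0, 0], 20],
], force=60)

```text
time: 6.65
ee_pos: [0.4659, -0.2648, 0.1756]
tcp_rot: [180.0, 0.0, -94.0]
wrist_force: [-0.1, -0.2, -3.4]
opening: 0.039
grasp_force: 61.1
```

servo_tool([
  [[0, 0, 0], [-0.015, 0.002, 0], 20],
  [[0, 0, 0], [-0.025, 0.003, 0], 20],
  [[0, 0, 0], [-0.035, 0.004, 0], 20],
  [[0, 0, 0], [-0.035, 0.004, 0], 20],
  [[0, 0, 0], [-0.035, 0.004, 0], 20],
  [[0, 0, 0], [-0.035, 0.004, 0], 20],
  [[0, 0, 0], [-0.035, 0.004, 0], 20],
  [[0, 0, 0], [-0.035, 0.004, 0], 20],
  [[0, 0, 0], [-0.035, 0.004, 0], 20],
  [[0, 0, 0], [-0.025, 0.003, 0], 20],
  [[0, 0, 0], [-0.015, 0.002, 0], 20],
  [[0, 0, 0], [-0.01, 0.001, 0], 20],
])

```text
time: 7.85
ee_pos: [0.4489, 0.0736, 0.1755]
tcp_rot: [-180.0, 0.0, -93.9]
wrist_force: [0.1, -0.3, -2.9]
opening: 0.0393
grasp_force: 61.1
```

servo_tool([
  [[0, 0, 0], [-0.016, 0.0017, 0], 20],
  [[0, 0, 0], [-0.02, 0.0022, 0], 20],
  [[0, 0, 0], [-0.02, 0.0022, 0], 20],
  [[0, 0, 0], [-0.0145, 0.0016, 0], 20],
  [[0, 0, 0], [-0.009, 0.001, 0], 20],
  [[0, 0, 0], [0, 0, 0], 20],
  [[0, 0, 0], [0, 0, 0], 20],
  [[0, 0, 0], [0, 0, 0], 20],
])

```text
time: 8.65
ee_pos: [0.4461, 0.1513, 0.1753]
tcp_rot: [-180.0, -0.0, -93.9]
wrist_force: [0.7, -0.8, -3.2]
opening: 0.0396
grasp_force: 61.0
```

```bash
python3 - <<'E'
from h import *
o=get_obs();e=o['ee_pos'];print(e,o['tcp_rot'],o['wrist_force'])
p,d=camera("side"); cv2.imwrite("pics/a_s.png",cv2.resize(p[60:340,220:520,::-1],None,fx=2,fy=2))
X,C=cloud("side",p,d)
n=(np.hypot(X[:,0]-e[0],X[:,1]-e[1])<.045)
foot=e[2]-.082
for lo,hi in((.008,.03),(.03,.052),(.008,.052)):
    b=X[n&(X[:,2]>foot+lo)&(X[:,2]<foot+hi)]; print(len(b),fitsq(b[:,:2],e[:2],.023,.004))
q=X[n&(X[:,2]>.055)]; print("zmin",np.percentile(q[:,2],[0,1,2]),foot)
t=X[(np.hypot(X[:,0]-.447,X[:,1]-.155)<.075)&(X[:,2]>.035)&(X[:,2]<.048)]
print(cv2.minAreaRect((t[:,:2]*1000).astype(np.float32)))
pt,dt=camera("top"); X,C=cloud("top",pt,dt)
b=X[(np.hypot(X[:,0]-e[0],X[:,1]-e[1])<.045)&(X[:,2]>foot+.006)&(X[:,2]<foot+.054)]; print("top",len(b))
if len(b)>20: print(fitsq(b[:,:2],e[:2],.023,.004))
E
```

```text
[0.44610343 0.15130925 0.17531813] [-1.79999650e+02 -1.14852641e-02 -9.38905189e+01] [ 0.71707726 -0.80335208 -3.18079564]
260 (array([0.4453, 0.1484]), np.float64(23.675520968403973), np.float64(0.6759456641866177))
275 (array([0.4454, 0.1484]), np.float64(23.415468053169832), np.float64(0.6574994760272006))
535 (array([0.4453, 0.1484]), np.float64(23.5410308374682), np.float64(0.6668652313387139))
zmin [0.09361902 0.10435834 0.11220226] 0.09331812742788571
((445.5094909667969, 153.42169189453125), (96.32212829589844, 98.3681411743164), 22.512691497802734)
top 74
(array([0.4465, 0.1499]), np.float64(23.682465455013556), np.float64(0.36001788312928923))
```

View pics/a_s.png

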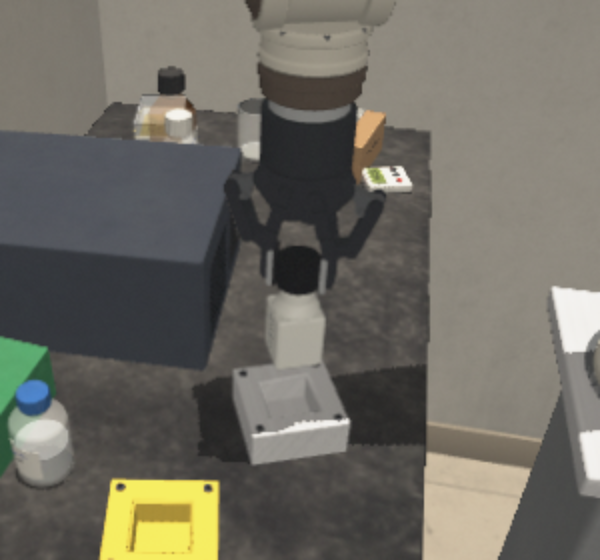

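Bottle hangs straight over the block (crop 297,335 above pocket 290,400), yaw aligned; about 4 mm y correction is needed.

servo_tool([
  [[0, 0, 0], [-0.0042, 0.0006, 0.01], 20],
  [[0, 0, 0], [0, 0, 0.015], 20],
  [[0, 0, 0], [0, 0, 0.015], 20],
  [[0, 0, 0], [0, 0, 0.008], 20],
  [[0, 0, 0], [0, 0, 0], 20],
  [[0, 0, 0], [0, 0, 0], 20],
])

```text
time: 9.35
ee_pos: [0.4457, 0.1561, 0.1272]
tcp_rot: [180.0, -0.0, -93.8]
wrist_force: [-0.0, -0.2, -2.5]
opening: 0.0392
grasp_force: 61.0
```

servo_tool([
  [[0, 0, 0], [0, 0, 0.002], 20],
  [[0, 0, 0], [0, 0, 0.002], 20],
  [[0, 0, 0], [0, 0, 0.002], 20],
  [[0, 0, 0], [0, 0, 0.002], 20],
  [[0, 0, 0], [0, 0, 0.002], 20],
  [[0, 0, 0], [0, 0, 0.001], 20],
  [[0, 0, 0], [0, 0, 0], 20],
])

```text
time: 10.05
ee_pos: [0.4457, 0.1561, 0.1161]
tcp_rot: [180.0, -0.0, -93.8]
wrist_force: [-0.2, -1.3, -2.7]
opening: 0.0397
grasp_force: 61.0
```

servo_tool([
  [[0, 0, 0], [0, 0, 0.003], 20],
  [[0, 0, 0], [0, 0, 0.003], 20],
  [[0, 0, 0], [0, 0, 0.003], 20],
  [[0, 0, 0], [0, 0, 0.003], 20],
  [[0, 0, 0], [0, 0, 0.003], 20],
  [[0, 0, 0], [0, 0, 0.003], 20],
  [[0, 0, 0], [0, 0, 0.003], 20],
  [[0, 0, 0], [0, 0, 0], 20],
  [[0, 0, 0], [0, 0, 0], 20],
])

```text
time: 10.95
ee_pos: [0.4458, 0.1561, 0.0953]
tcp_rot: [180.0, -0.0, -93.8]
wrist_force: [0.1, 0.5, -2.6]
opening: 0.0398
grasp_force: 61.0
```

servo_tool([
  [[0, 0, 0], [0, 0, 0.001], 20],
  [[0, 0, 0], [0, 0, 0.001], 20],
  [[0, 0, 0], [0, 0, 0.001], 20],
  [[0, 0, 0], [0, 0, 0], 20],
  [[0, 0, 0], [0, 0, 0], 20],
])

```text
time: 11.45
ee_pos: [0.4458, 0.1561, 0.0923]
tcp_rot: [-180.0, -0.0, -93.8]
wrist_force: [0.5, 0.7, -3.2]
opening: 0.0389
grasp_force: 61.1
```

servo_tool([
  [[0, 0, 0], [0, 0, 0.001], 20],
  [[0, 0, 0], [0, 0, 0.001], 20],
  [[0, 0, 0], [0, 0, 0], 20],
])

```text
time: 11.75
ee_pos: [0.4462, 0.1563, 0.0919]
tcp_rot: [-179.9, 0.0, -93.8]
wrist_force: [-4.0, -1.7, 9.0]
opening: 0.0394
grasp_force: 62.4
```

```bash
python3 - <<'E'
from h import *
o=get_obs();e=o['ee_pos'];print(e,o['q'],o['wrist_force'],o['torque'])
p,d=camera("side"); X,C=cloud("side",p,d)
n=(np.hypot(X[:,0]-e[0],X[:,1]-e[1])<.04)
b=X[n&(X[:,2]>.043)&(X[:,2]<.066)]; print(len(b),fitsq(b[:,:2],e[:2],.023,.004))
E
```

```text
[0.44615078 0.15630162 0.0918979 ] [ 1.93039595e+01 -6.15590108e+00 -1.63712368e+01  7.96767991e+01
  5.16577013e-03 -6.68559759e+01] [-4.03858744 -1.71087876  9.03967341] [-0.25715144  0.86731394  0.03198306]
231 (array([0.4453, 0.1522]), np.float64(23.858016015379548), np.float64(1.1078114028591792))
```

servo_tool([
  [[0, 0, 0], [0, 0, 0], 20],
  [[0, 0, 7], [0, 0, 0.0001], 20],
  [[0, 0, 7], [0, 0, 0.0001], 20],
  [[0, 0, 7], [0, 0, 0.0001], 20],
  [[0, 0, 7], [0, 0, 0.0001], 20],
  [[0, 0, 7], [0, 0, 0.0001], 20],
  [[0, 0, 7], [0, 0, 0.0001], 20],
  [[0, 0, 7], [0, 0, 0.0001], 20],
  [[0, 0, 7], [0, 0, 0.0001], 20],
  [[0, 0, 7], [0, 0, 0.0001], 20],
  [[0, 0, 7], [0, 0, 0.0001], 20],
  [[0, 0, 0], [0, 0, 0], 20],
], force=30)

```text
time: 13.0
ee_pos: [0.4472, 0.1557, 0.0909]
tcp_rot: [-179.9, 0.2, -164.1]
wrist_force: [2.8, -2.8, 6.2]
opening: 0.0396
grasp_force: 62.0
```

```bash
cat > s.py <<'E'
from workcell import get_obs
o=get_obs();print(o['q'][5],o['ee_pos'],o['tcp_rot'],o['wrist_force'],o['torque'],o['joint_efforts'][5],o['grasp_force'])
E
python3 s.py
```

```text
3.3841140896565665 [0.44723678 0.15570974 0.09086588] [-179.89524553    0.21034006 -164.11767588] [ 2.77401191 -2.79405531  6.17819589] [-0.85443962 -0.6156281  -0.0426303 ] 1.5213483944535255 62.04961553419707
```

servo_tool([
  [[0, 0, 6], [0, 0, 0.0001], 20],
  [[0, 0, 6], [0, 0, 0.0001], 20],
  [[0, 0, 6], [0, 0, 0.0001], 20],
  [[0, 0, 6], [0, 0, 0.0001], 20],
  [[0, 0, 6], [0, 0, 0.0001], 20],
  [[0, 0, 0], [0, 0, 0], 20],
])

```text
time: 13.6
ee_pos: [0.4471, 0.1549, 0.0904]
tcp_rot: [-179.9, 0.2, 165.9]
wrist_force: [1.0, -9.9, 8.4]
opening: 0.0397
grasp_force: 62.3
```

```bash
python3 s.py
```

```text
33.35081482068011 [0.44706227 0.15494059 0.09035874] [-179.90984334    0.24359264  165.89015934] [ 1.00784044 -9.86659866  8.41718402] [-2.07775539 -0.2991625  -0.06282178] 1.2732698768377304 62.261517498409376
```

servo_tool([
  [[0, 0, 5], [0, 0, 0.0001], 20],
  [[0, 0, 5], [0, 0, 0.0001], 20],
  [[0, 0, 5], [0, 0, 0.0001], 20],
  [[0, 0, 0], [0, 0, 0], 20],
])

```text
time: 14.0
ee_pos: [0.4468, 0.1546, 0.0901]
tcp_rot: [-179.9, 0.3, 150.9]
wrist_force: [-0.2, -10.5, 9.6]
opening: 0.0397
grasp_force: 62.5
```

```bash
python3 s.py
```

```text
48.31654923835497 [0.4468034  0.15461804 0.09012271] [-179.93269197    0.25131832  150.9118584 ] [ -0.19208764 -10.52005179   9.59198103] [-2.45448328  0.08434842 -0.03767008] 1.0502198338508606 62.47830082895234
```

servo_tool([
  [[0, 0, 5], [0, 0, 0], 20],
  [[0, 0, 5], [0, 0, 0.0001], 20],
  [[0, 0, 5], [0, 0, 0.0001], 20],
  [[0, 0, 0], [0, 0, 0], 20],
])

```text
time: 14.4
ee_pos: [0.4465, 0.1544, 0.0899]
tcp_rot: [-180.0, 0.3, 135.9]
wrist_force: [-0.9, -10.4, 11.2]
opening: 0.0393
grasp_force: 62.6
```

```bash
python3 s.py
```

```text
63.31674819491211 [0.44653531 0.15444815 0.08990081] [-179.96297128    0.25265588  135.90890067] [ -0.9153128  -10.40689539  11.19708735] [-2.56373361  0.36786152 -0.02483961] 1.0484604164958 62.59521279920591
```

servo_tool([
  [[0, 0, 5], [0, 0, 0], 20],
  [[0, 0, 5], [0, 0, 0.0001], 20],
  [[0, 0, 0], [0, 0, 0], 20],
])

```text
time: 14.7
ee_pos: [0.446, 0.1539, 0.0898]
tcp_rot: [-179.9, 0.3, 126.0]
wrist_force: [-4.1, -15.5, 14.2]
opening: 0.0388
grasp_force: 62.7
```

```bash
python3 s.py
```

```text
73.25111055466884 [0.44595932 0.15394953 0.08979976] [-179.91371742    0.28115167  125.97193684] [ -4.1281128  -15.54416475  14.20012987] [-3.2741014   1.07094781  0.80320984] 1.91126748919487 62.74937828903148
```

servo_tool([
  [[0, 0, 2], [0, 0, 0], 20],
  [[0, 0, 1], [0, 0, 0], 20],
  [[0, 0, 0], [0, 0, 0], 20],
  [[0, 0, 0], [0, 0, 0], 20],
  [[0, 0, 0], [0, 0, 0], 20],
])

```text
time: 15.2
ee_pos: [0.4463, 0.1538, 0.0899]
tcp_rot: [-179.9, 0.3, 123.2]
wrist_force: [-2.2, -17.7, 13.1]
opening: 0.0396
grasp_force: 62.7
```

```bash
python3 s.py;  python3 - <<'E'
from h import *
o=get_obs();e=o['ee_pos']
p,d=camera("side"); X,C=cloud("side",p,d); cv2.imwrite("pics/b_s.png",cv2.resize(p[140:300,290:450,::-1],None,fx=3.5,fy=3.5))
n=(np.hypot(X[:,0]-e[0],X[:,1]-e[1])<.04)
b=X[n&(X[:,2]>.043)&(X[:,2]<.066)]; print(len(b),fitsq(b[:,:2],e[:2],.023,.004))
E
```

```text
76.05637089622654 [0.44627266 0.15376845 0.08985071] [-179.94827456    0.32903384  123.15601812] [ -2.18764188 -17.66564271  13.10964999] [-3.73407667  0.76017627  1.14503821] 1.173069253563881 62.68260528682731
224 (array([0.4447, 0.1528]), np.float64(20.140612516191936), np.float64(0.9787290028431634))
```

View pics/b_s.png

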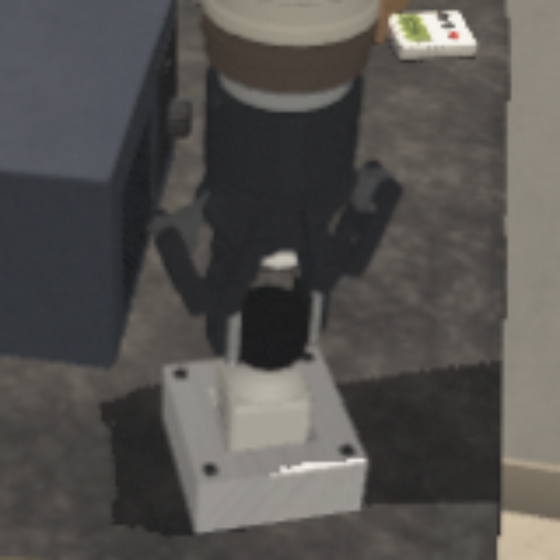

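Stop torque is clear: 1.1 Nm against 0.06 Nm running. The bottle is seated, with its body in the pocket at crop (268,410). Backing off.

servo_tool([
  [[0, 0, -6.8], [0, 0, -0.0001], 20],
  [[0, 0, -6.8], [0, 0, -0.0001], 20],
  [[0, 0, -6.8], [0, 0, -0.0001], 20],
  [[0, 0, -6.8], [0, 0, -0.0001], 20],
  [[0, 0, -6.8], [0, 0, -0.0001], 20],
  [[0, 0, -6.8], [0, 0, -0.0001], 20],
  [[0, 0, -6.8], [0, 0, -0.0001], 20],
])

```text
time: 15.95
ee_pos: [0.4476, 0.1556, 0.0906]
tcp_rot: [-180.0, 0.3, 171.0]
wrist_force: [3.7, -4.1, 6.9]
opening: 0.0392
grasp_force: 62.1
```

servo_tool([
  [[0, 0, -6.8], [0, 0, -0.0001], 20],
  [[0, 0, -6.8], [0, 0, -0.0001], 20],
  [[0, 0, -6.8], [0, 0, -0.0001], 20],
  [[0, 0, -6.8], [0, 0, -0.0001], 20],
  [[0, 0, -6.8], [0, 0, -0.0001], 20],
  [[0, 0, -6.8], [0, 0, -0.0001], 20],
  [[0, 0, -6.8], [0, 0, -0.0001], 20],
  [[0, 0, 0], [0, 0, 0], 20],
  [[0, 0, 0], [0, 0, 0], 20],
  [[0, 0, 0], [0, 0, 0], 20],
])

```text
time: 16.95
ee_pos: [0.4474, 0.1563, 0.0913]
tcp_rot: [-179.9, 0.2, -141.7]
wrist_force: [2.6, -2.1, 5.5]
opening: 0.0394
grasp_force: 62.0
```

```bash
python3 s.py;  python3 - <<'E'
from h import *
o=get_obs();e=o['ee_pos']; print(o['qd'])
p,d=camera("side"); X,C=cloud("side",p,d)
n=(np.hypot(X[:,0]-e[0],X[:,1]-e[1])<.04)
b=X[n&(X[:,2]>.043)&(X[:,2]<.066)]; print(len(b),fitsq(b[:,:2],e[:2],.023,.004))
E
```

```text
-19.059291347358226 [0.4474431  0.15628853 0.09125977] [-179.86681566    0.21754982 -141.6536704 ] [ 2.57345726 -2.06455876  5.4610708 ] [-0.2737371  -0.69639193  0.09763969] 0.038254125975072384 61.9702983397292
[-0.10106122 -0.11595404 -0.03327803 -0.03372708  0.04045496  0.06605913]
236 (array([0.4455, 0.1532]), np.float64(23.785318044782528), np.float64(0.98411075904204))
```

```bash
python3 -c "
from workcell import job_done
print(job_done())"
```

```text
the job is handed in; nothing more can be done
None
```

I handed the job in with the culture bottle standing in the white block's pocket and the fingers still holding the cap at about 62 N. The cap was screwed to its stop (1.1 Nm there), then backed off about 90° by the tool's rotation less the bottle's own turn. `job_done()` returned no verdict, so I don't know the judged result.

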